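Bring a filter strap's pilot hole under the bench punch by feel

TASK

Slide the flat metal filter-mounting strap along the bed of the small bench punch, square against the fence, until its one large hole is right under the punch, so that the punch drops through the hole to the bottom of its stroke, and leave it so. The punch head may be clamped anywhere along its arm, so bring the hole near, push the black knob down until its weight tips over and the point rides on the strap, and then slide the strap gently until you feel the point fall in. Do not ram the strap or force the punch, and leave the other things on the worktop where they are.

Things in the scene. Friction and masses are not known exactly. Their poses are not given: they have to be found in the camera images.
- press: Grey bench punch fixed to the worktop. Origin: on the worktop under the middle of its arm; x to its back, y along the bed, z up. Bed bar 24 mm wide (x -12 to 12), y -215 to +85 mm, top at z 20 mm. Foot plate 8 mm high under it, y -75 to 75, x -50 to 100 mm. A column behind carries the arm: y -32 to 32, x -22 to 82, z 92 to 116 mm
- fence_mid (a point): Middle of the fence's working face, at bed height: x = +22 mm, y = 0, z = 20 mm in the press's frame. The fence is a straight steel bar along the bed's back, y -60 to +60 mm, top at z = 30 mm
- knob_mid (a point): Point of the press over the middle of the arm (x = y = 0), at the height of the black knob's flat top when up, z = 180 mm. The knob is 38 mm across; it and the punch, an 8 mm round pin with a slightly chamfered end, sit in a clamped head at x = 0 and anywhere from y = -9 to +9 mm of this point: where exactly is not measured
- punch (a joint): Downward travel of the punch, m: 0 up (point 14 mm above a strap on the bed), 0.014 point resting on a strap, 0.022 bottom of the stroke (2 mm below the strap's underside). A weighted lever (beside the head, 30 to 60 mm to +y, lower than the knob) holds it up with 2 N; pushed down over 9 mm the weight tips over and presses the punch down with 2 to 4 N
- strap: Loose flat aluminium strap, 44 mm wide (x), 240 long (y), 6 thick, 0.18 kg, lying on the bed bar. Origin: centre of its underside; z up. Its one large hole, 11 mm across, is at y = +40 mm; the punch cannot enter the 5 mm screw holes near its ends. With its back edge (x = +22 mm) on the fence the hole is in line with the punch in x
- strap_hole (a point): Centre of the strap's large hole, at its top face
- strap_grip (a point): Point on the strap's top face, 90 mm from its middle towards the end away from the hole, a good place to take it across its width
- can: Drinks can, 66 mm across, 168 mm high, a bystander; origin at the centre of its underside
- driver: Screwdriver, 204 mm long, lying, a bystander; origin at the centre of its underside
- grease_tub: Small round tub, 48 mm across, 32 mm high, a bystander; origin at the centre of its underside
- tee: White plastic tee fitting, 35x52x18 mm, a bystander; origin at the centre of its underside

How it is judged (in metres and radians):
At the end, for the whole second after the job is handed in: Punch at the bottom of its stroke (over 20.5 mm) through the strap's large hole; strap at rest, flat on the bed (hole top at 26 +- 2 mm), square with the fence within 0.06 rad, hole within 4 mm of the punch line across the bed and 13 mm of the arm's middle along it (value of joint punch above 0.0205 m and x of strap_hole in the frame of press between -0.004 and 0.004 m and y of strap_hole in the frame of press between -0.013 and 0.013 m and z of strap_hole in the frame of press between 0.024 and 0.028 m and angle between the y axis of strap and the y axis of press, either way round below 0.06 rad and linear speed of strap below 0.01 m/s); the robot touches nothing.
It fails at once if the strap is rammed or forced: over 60 N between strap and bench punch (contact force between strap and press above 60 N).
It fails at once if a bystander is shoved more than 40 mm (distance of any of can, driver, grease_tub, tee from where it was at the start of the episode above 0.04 m).
It also fails if it takes over 59 s, if anything falls off the work surface, if the arm or the gripper's body presses on something with over 40 N, if the wrist force passes 120 N, or if a joint passes its speed limit or range.

ROBOT

A 6-joint arm with a two-finger parallel gripper is mounted at the origin on the work surface; the furniture and walls round the work are solid. World frame = base frame: x ahead of the robot, y to its left, z up, the work surface at z = 0. Lengths are in mm, angles in rad, forces in N, time in s.
With the tool pointing down it reaches from about 375 to 825 mm from the base axis. Payload 5.5 kg.
Tool frame: the origin (TCP) lies midway between the tips of the shut fingers; the grasp point (between the pads) lies behind it (env.grip_depth is the z of the grasp point in the tool frame, in mm); z points along the fingers, y is the line along which they close (so a half turn about z gives the same grasp; the last joint's range is limited). The gripper opens to 85 mm and grips with 20 to 120 N. Pads are 22 mm wide; open, the fingers measure 114 mm over their backs; the gripper's body (76 mm by 85 mm) begins 54 mm behind the grasp point. The pads swing forward as they close: fully open they stand 13 mm farther back than shut.
Start: joints at [-1.219, 0.314, -0.047, 1.21, 0, 1.571], TCP at [206.749, -563.249, 207.199] pointing down, gripper open.
Joint ranges: [-2.67, 2.67], [-0.69, 1.73], [-1.03, 1.25], [-2.08, 2.16], [-1.42, 1.45], [-3.14, 3.14]. Speed limits (rad/s): [2.39, 2.39, 3.01, 3.14, 3.14, 3.14].

INTERFACE

Orientations are given as a unit quaternion [w, x, y, z].
In Python, from plant import env, optics gives the robot as it stands.
- The arm moves only by the tool apply_moves, never from a script. Its argument "plan" is text: rows parted by semicolons, each of 7 numbers parted by spaces: the shift along the tool's x, y, z in cm, then the turn, a rotation vector about the tool's x, y, z in degrees, then the finger opening in cm, from 0 to 8.54. In form: dx dy dz ax ay az jaw; .... A call has 1 to 10 rows; each row is the pose to reach, as a shift and turn from the pose commanded when the call began, along the tool's axes at that moment; what a row does not reach only later rows make up. A row lasts 1/12 s, in which the tool goes at most 41.7 mm and 7.16 degrees, less where a joint would pass 70% of its speed; a pose out of reach is approached as far as the arm can. A call with a gripper value outside its range is refused whole. The fingers move at their own pace and stop on an object; "grip_force" is the grip in N (left out, the last holds). Time passes only in rows, so rows that repeat a pose let the fingers close. It gives the time, the measured TCP pose, the force, the opening and the grip force at its end, in the units of the state.
- env.get_state(): the state, without advancing time (a new reading comes with each control period).
- optics.snapshot(name): name is "scene" or "top" or "wrist"; returns a dict with "color" (480x640x3 uint8, red, green, blue), "intrinsics" (3x3 intrinsics, pixels), "distortion" ([k1, k2, p1, p2, k3] as OpenCV has them; the pictures are not rectified), "R" (3x3) and "t" (3): a world point X has camera coordinates R X + t; the wrist camera has in their place "hand_eye" (4x4, takes a point from camera to tool coordinates, whose origin is the TCP and whose axes are the flange's). Camera axes: x right, y down, z forward; pixel columns grow to the right and rows downward; lengths in mm; the calibration is good to about 2 mm. A picture is of the moment at which its call begins: read the wrist's pose just before it. There is no depth.
- env.close_job(): hands the job in; it is judged then, once.
The state is a dict: "t": time; "q": joint angles; "dq": joint speeds; "effort": joint torques, N m; "position": TCP position; "orientation": TCP orientation; "force": force on the tool from outside, world axes, zero at the start; "ft_torque": the same for the moment, N m; "gripper_width": finger opening in mm; "grasp_force": force on a finger pad.
Only numpy, scipy, OpenCV 4.12 (cv2) and the standard library are available. Lean on these libraries where they do the work, as an engineer would, in place of code of your own. Each camera call takes 0.05 s, during which the arm holds its last target. There are 200 camera calls.

## Working session

There is one attempt and no reset: what is moved stays moved. The work goes in short steps, Python scripts to look and compute and a tool call to move; the robot and the scene stay as the last step left them, time stands still between calls to the robot, and variables do not carry over. Pictures are saved under pics/ and viewed, at most 10 in all, crops included, and the job is handed in when it is done.

Besides the shell and the picture viewer there is one more tool, called after "Call:" as name(argument=value, ...) on one line, values as JSON. apply_moves: Moves the arm, as the interface text tells. Its arguments: {"type":"object","properties":{"plan":{"type":"string"},"grip_force":{"type":"number"}},"required":["plan"]}

```bash
mkdir -p pics; ls; python3 - <<'E'
from plant import env, optics
import cv2, numpy as np
for n in ("scene","top"):
    s=optics.snapshot(n); cv2.imwrite(f"pics/{n}0.png",s["color"][:,:,::-1]); np.savez(f"pics/{n}0.npz",**s)
    print(n,s["intrinsics"],s["distortion"],s["R"],s["t"])
print(env.get_state(),env.grip_depth)
E
```

```text
pics
scene [[619.81802121   0.         311.50950042]
 [  0.         619.81802121 233.19009456]
 [  0.           0.           1.        ]] [-0.12311652  0.          0.          0.          0.        ] [[ 0.48375619 -0.8752007  -0.0019181 ]
 [-0.5168129  -0.28389177 -0.80765704]
 [ 0.70631747  0.3917004  -0.58964941]] [-304.16711492  346.95015431 1255.56969528]
top [[544.21060411   0.         316.98413123]
 [  0.         544.21060411 238.70681233]
 [  0.           0.           1.        ]] [0.00765968 0.         0.         0.         0.        ] [[ 0.0164143  -0.99983047  0.00834273]
 [-0.99196625 -0.0173308  -0.12530999]
 [ 0.12543334 -0.00621883 -0.99208256]] [ -74.4616764   548.87695954 1303.31890266]
{'t': 0.1, 'q': array([-1.21898399e+00,  3.14166467e-01, -4.79512790e-02,  1.21020071e+00,
        4.68104660e-05,  1.57076368e+00]), 'dq': array([ 0.00010234, -0.00077823,  0.00457206, -0.00074552,  0.00122183,
       -0.00016369]), 'effort': array([ 1.69436898e-03, -5.40765774e+01,  3.40541983e+01,  1.11820875e-02,
        2.76551475e-05,  1.47536724e-05]), 'position': array([ 206.58821263, -562.73411458,  206.42630968]), 'orientation': array([-7.53418375e-04,  9.84565224e-01,  1.75016401e-01, -1.10130353e-04]), 'force': array([ 0.05912062,  0.13774503, -0.39307561]), 'ft_torque': array([0.00561727, 0.00658671, 0.0009549 ]), 'grasp_force': 0.0, 'gripper_width': 85.39250916954114} -18.700000000000003
```

View pics/top0.png

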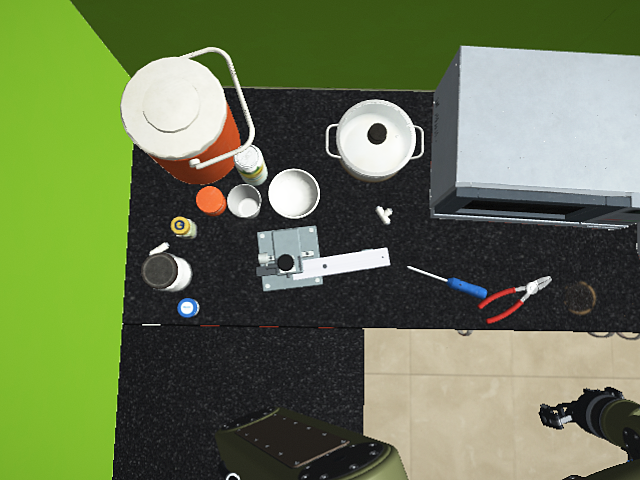

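View pics/scene0.png

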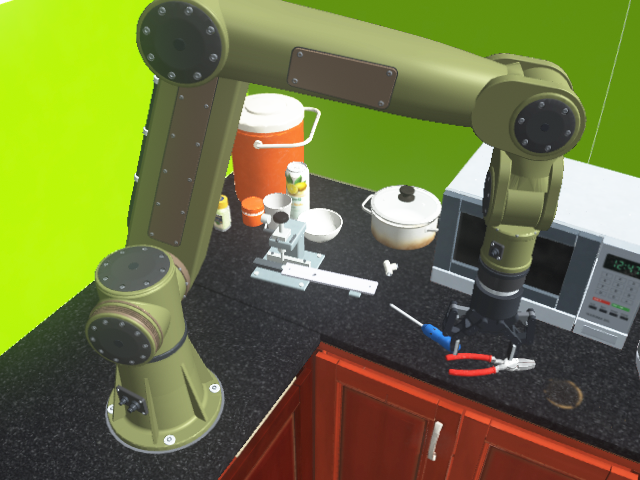

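The press's knob is at top (286,262). The strap runs from about (295,270) to (390,257), with its hole near (325,266), and is skewed. I'll enlarge the area.

```bash
python3 - <<'E'
import cv2
a=cv2.imread("pics/top0.png")[215:305,245:405]
cv2.imwrite("pics/c1.png",cv2.resize(a,None,fx=5,fy=5,interpolation=cv2.INTER_CUBIC))
E
```

```text
(no output)
```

View pics/c1.png

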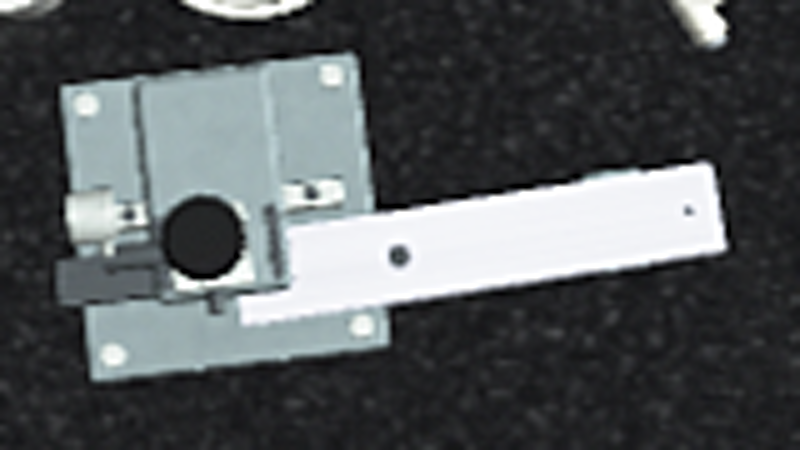

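The crop shows:
- Foot plate corners at crop (62,88), (357,53), (388,345) and (93,380).
- Knob top centre at (204,237).
- Large hole at (399,256) and the end screw hole at (688,210).
- Strap corners at (713,162), (728,248) and (242,325).

```bash
cat > h.py <<'E'
import numpy as np, cv2
def cast(s,uv,z):
    uv=np.array(uv,float).reshape(-1,1,2)
    n=cv2.undistortPoints(uv,s["intrinsics"],s["distortion"]).reshape(-1,2)
    d=np.c_[n,np.ones(len(n))]@s["R"]; c=-s["R"].T@s["t"]
    return c+d*((z-c[2])/d[:,2])[:,None]
E
python3 - <<'E'
from h import *
s=dict(np.load("pics/top0.npz"))
f=lambda p,z:cast(s,np.array(p)/5-.4+[245,215],z)
P=f([(62,88),(357,53),(388,345),(93,380)],8); print("plate",P.round(1))
L=np.array([(100,75),(100,-75),(-50,-75),(-50,75)],float)
# rigid fit
a=L-L.mean(0);b=P[:,:2]-P[:,:2].mean(0)
th=np.arctan2((a[:,0]*b[:,1]-a[:,1]*b[:,0]).sum(),(a*b).sum())
R=np.array([[np.cos(th),-np.sin(th)],[np.sin(th),np.cos(th)]]); o=P[:,:2].mean(0)-R@L.mean(0)
print("press",o,th,"res",(L@R.T+o-P[:,:2]).round(1).tolist())
tp=lambda w:((w[:,:2]-o)@R).round(1)
print("knob",tp(f([(204,237)],180)))
S=f([(399,256),(688,210),(713,162),(728,248),(242,325)],26); print("strap",S.round(1)); print(tp(S))
print(np.linalg.norm(S[2]-S[3]),np.linalg.norm(S[3]-S[4]))
d=S[4]-S[3]; print("yaw strap y", np.arctan2(-d[0],d[1]), "hole-screw",np.linalg.norm(S[0]-S[1]))
d=S[0]-S[1]; print(np.arctan2(-d[0],d[1]))
e=(S[4]-S[3])[:2];e/=np.linalg.norm(e); print("grip", (S[0,:2]-130*e), tp(np.array([S[0,:2]-130*e])))
for p in ((243,200),(388,215)): print(cast(s,p,26))
E
```

```text
plate [[567.3  85.5   8. ]
 [587.7 -62.3   8. ]
 [441.3 -80.1   8. ]
 [421.6  65.7   8. ]]
press [479.69454236  -1.08586833] 0.1319184203244576 res [[1.7, 0.9], [1.0, 0.0], [-1.4, -1.9], [-1.4, 1.0]]
knob [[0.3 4.8]]
strap [[ 484.3  -84.6   26. ]
 [ 509.5 -226.8   26. ]
 [ 533.5 -239.2   26. ]
 [ 491.  -246.6   26. ]
 [ 449.1   -8.1   26. ]]
[[-6.400e+00 -8.340e+01]
 [-1.000e-01 -2.277e+02]
 [ 2.210e+01 -2.431e+02]
 [-2.100e+01 -2.448e+02]
 [-3.120e+01 -2.900e+00]]
43.13711767896392 242.12807401015561
yaw strap y 0.173944200456845 hole-screw 144.4788757203805
0.17511668218693807
grip [ 506.82407249 -212.59076537] [[  -0.9 -213.2]]
[[645.25650704 120.91126878  26.        ]]
[[ 613.79092445 -241.13589613   26.        ]]
```

```bash
cat >> h.py <<'E'
from scipy.spatial.transform import Rotation as Ro
O=np.array([479.7,-1.1]); TH=0.132
C,S_=np.cos(TH),np.sin(TH); RP=np.array([[C,-S_],[S_,C]])
def w(p): return RP@np.array(p,float)+O          # press xy -> world
def go(st,xy,z,yaw):                              # yaw: world heading of tool y
    q=st["orientation"]; R=Ro.from_quat([q[1],q[2],q[3],q[0]])
    y=np.array([np.cos(yaw),np.sin(yaw),0]); zz=np.array([0,0,-1.]); T=Ro.from_matrix(np.c_[np.cross(y,zz),y,zz])
    d=R.inv().apply(np.r_[xy,z]-st["position"])/10
    print("shift cm",d.round(2),"turn deg",np.degrees((R.inv()*T).as_rotvec()).round(1))
def rep(st):
    q=st["orientation"]; R=Ro.from_quat([q[1],q[2],q[3],q[0]]).as_matrix()
    print("t",round(st["t"],2),"press xy",(RP.T@(st["position"][:2]-O)).round(1),"z",st["position"][2].round(1),"yaw-TH",round(np.arctan2(R[1,1],R[0,1])-TH,3),
     "F press",(RP.T@st["force"][:2]).round(1),st["force"][2].round(1),"w",round(st["gripper_width"],1),"gf",round(st["grasp_force"],1),"tilt",R[2].round(3))
E
python3 - <<'E'
from h import *; from plant import env
st=env.get_state(); rep(st); go(st,[507,-212.5],120,0.1745)
E
```

```text
t 0.1 press xy [-344.7 -520.8] z 206.4 yaw-TH -1.351 F press [0.1 0.1] -0.4 w 85.4 gf 0.0 tilt [ 0.    -0.002 -1.   ]
shift cm [ 40.27 -22.51   8.68] turn deg [ -0.1  -0.1 -79.8]
```

Call:
apply_moves(plan="40.3 -22.5 5 0 0 -80 8.5;40.3 -22.5 5 0 0 -80 8.5;40.3 -22.5 5 0 0 -80 8.5;40.3 -22.5 5 0 0 -80 8.5;40.3 -22.5 5 0 0 -80 8.5;40.3 -22.5 5 0 0 -80 8.5;40.3 -22.5 5 0 0 -80 8.5;40.3 -22.5 5 0 0 -80 8.5;40.3 -22.5 5 0 0 -80 8.5;40.3 -22.5 5 0 0 -80 8.5", grip_force=20)

```text
t: 0.93
position: [477.4, -247.1, 161.9]
orientation: [-0.0, 0.694, 0.72, -0.0]
force: [0.6, -1.0, -0.4]
gripper_width: 85.1
grasp_force: 0.0
```

```bash
python3 - <<'E'
from h import *; from plant import env
st=env.get_state(); rep(st); go(st,[507,-212.5],120,0.1745)
E
```

```text
t 0.93 press xy [ -34.6 -243.6] z 161.9 yaw-TH -0.095 F press [ 0.4 -1.1] -0.4 w 85.1 gf 0.0 tilt [ 0. -0. -1.]
shift cm [3.35 3.09 4.19] turn deg [-0.  -0.  -7.9]
```

Call:
apply_moves(plan="3.4 3.1 3 0 0 -7.9 8.5;3.4 3.1 3 0 0 -7.9 8.5;3.4 3.1 3 0 0 -7.9 8.5;3.4 3.1 3 0 0 -7.9 8.5")

```text
t: 1.27
position: [505.8, -213.6, 131.5]
orientation: [-0.001, 0.645, 0.764, -0.001]
force: [0.0, 0.4, 0.0]
gripper_width: 85.1
grasp_force: 0.0
```

```bash
python3 - <<'E'
from h import *; from plant import env,optics
st=env.get_state(); s=optics.snapshot("wrist"); rep(st); go(st,[507,-212.5],10,0.1745)
np.savez("pics/w1.npz",pos=st["position"],ori=st["orientation"],**s); cv2.imwrite("pics/w1.png",s["color"][:,:,::-1]); print(s["hand_eye"])
E
```

```text
t 1.27 press xy [  -2.1 -214.1] z 131.5 yaw-TH 0.037 F press [0.1 0.4] 0.0 w 85.1 gf 0.0 tilt [ 0.001 -0.002 -1.   ]
shift cm [ 0.08  0.17 12.15] turn deg [-0.1 -0.  -0.3]
[[-1.42698068e-04 -9.58510399e-01 -2.85057530e-01  7.36176764e+01]
 [ 9.99999981e-01 -1.75320152e-04  8.89228330e-05  2.21147417e-01]
 [-1.35209790e-04 -2.85057512e-01  9.58510405e-01 -1.67106203e+02]
 [ 0.00000000e+00  0.00000000e+00  0.00000000e+00  1.00000000e+00]]
```

View pics/w1.png

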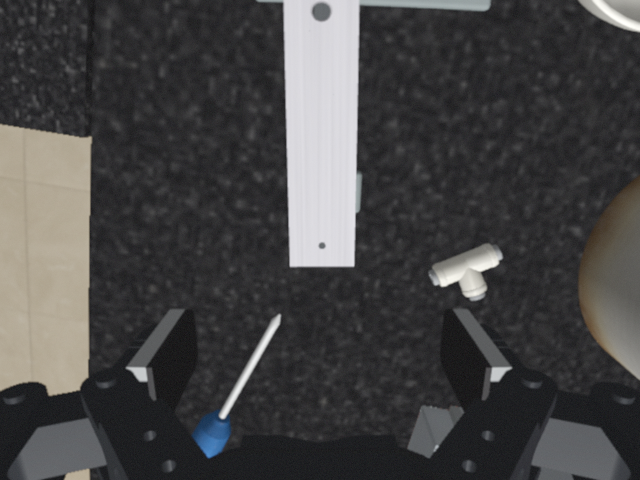

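The wrist view shows the strap with its end edge at row 267 (columns 290–354), the screw hole at (322,245) and the large hole at (321,11). A small foot shows under the bed at (359,172–212). I'll measure these.

```bash
cat >> h.py <<'E'
def wcast(pos,ori,s,uv,z):
    R=Ro.from_quat([ori[1],ori[2],ori[3],ori[0]]).as_matrix(); H=s["hand_eye"]
    Rc=R@H[:3,:3]; c=pos+R@H[:3,3]
    W=cast(dict(s,R=Rc.T,t=-Rc.T@c),uv,z); return np.c_[(W[:,:2]-O)@RP,W[:,2]].round(1)
E
python3 - <<'E'
from h import *
s=dict(np.load("pics/w1.npz"))
print(wcast(s["pos"],s["ori"],s,[(321,11),(322,245),(290,267),(354,267),(284,0),(358,0)],26))
for z in (0,8,14): print(wcast(s["pos"],s["ori"],s,[(359,172),(359,212),(362,172),(362,212)],z))
E
```

```text
[[  -5.5  -81.7   26. ]
 [   0.7 -225.9   26. ]
 [ -20.8 -242.6   26. ]
 [  23.4 -241.    26. ]
 [ -27.4  -76.5   26. ]
 [  15.9  -75.    26. ]]
[[  25.2 -178.9    0. ]
 [  27.  -207.9    0. ]
 [  27.3 -178.9    0. ]
 [  29.2 -207.8    0. ]]
[[  24.4 -177.9    8. ]
 [  26.2 -206.1    8. ]
 [  26.5 -177.8    8. ]
 [  28.3 -206.     8. ]]
[[  23.8 -177.1   14. ]
 [  25.6 -204.7   14. ]
 [  25.9 -177.1   14. ]
 [  27.7 -204.7   14. ]]
```

Call:
apply_moves(plan="0.15 0.15 4 0 0 -0.3 8.5;0.15 0.15 8 0 0 -0.3 8.5;0.15 0.15 10.5 0 0 -0.3 8.5;0.15 0.15 11.95 0 0 -0.3 8.5;0.15 0.15 11.95 0 0 -0.3 8.5;0.15 0.15 11.95 0 0 -0.3 5.5;0.15 0.15 11.95 0 0 -0.3 5;0.15 0.15 11.95 0 0 -0.3 5", grip_force=20)

```text
t: 1.98
position: [509.2, -213.7, 14.8]
orientation: [0.002, 0.643, 0.766, 0.0]
force: [1.3, -0.1, -0.2]
gripper_width: 51.2
grasp_force: 0.0
```

```bash
python3 - <<'E'
from h import *; from plant import env
st=env.get_state(); rep(st)
E
```

```text
t 1.98 press xy [   1.3 -214.6] z 14.8 yaw-TH 0.041 F press [ 1.3 -0.2] -0.2 w 51.2 gf 0.0 tilt [-0.002  0.003 -1.   ]
```

Call:
apply_moves(plan="0 -0.1 0.2 0 0 0 4.6;0 -0.1 0.2 0 0 0 4.2;0 -0.1 0.2 0 0 0 4;0 -0.1 0.2 0 0 0 4;0 -0.1 0.2 0 0 0 4", grip_force=25)

```text
t: 2.4
position: [507.0, -212.5, 11.0]
orientation: [0.0, 0.643, 0.766, 0.0]
force: [-0.3, -0.3, -0.1]
gripper_width: 40.4
grasp_force: 0.0
```

```bash
python3 - <<'E'
from h import *; from plant import env
st=env.get_state(); rep(st)
E
```

```text
t 2.4 press xy [  -0.8 -213.1] z 11.0 yaw-TH 0.042 F press [-0.4 -0.3] -0.1 w 40.4 gf 0.0 tilt [-0.  0. -1.]
```

```bash
python3 - <<'E'
from plant import env,optics; import cv2
s=optics.snapshot("wrist"); cv2.imwrite("pics/w2.png",s["color"][:,:,::-1])
E
```

```text
(no output)
```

View pics/w2.png

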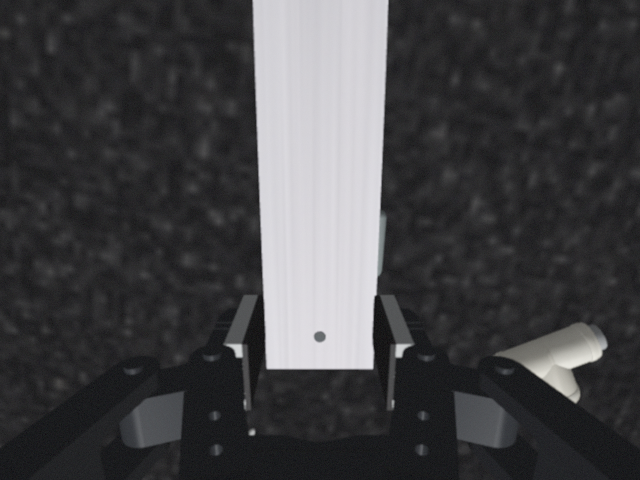

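The strap (columns about 263–377 at its end) lies between the pads, which are just about touching it, so I'll close further.

Call:
apply_moves(plan="0 0 0 0 0 0 3.5;0 0 0 0 0 0 3;0 0 0 0 0 0 3;0 0 0 0 0 0 3", grip_force=25)

```text
t: 2.78
position: [506.8, -212.5, 10.8]
orientation: [-0.0, 0.643, 0.766, -0.0]
force: [0.9, 1.0, 0.6]
gripper_width: 29.9
grasp_force: 0.0
```

```bash
python3 - <<'E'
from h import *; from plant import env
st=env.get_state(); rep(st)
E
```

```text
t 2.78 press xy [  -0.9 -213.2] z 10.8 yaw-TH 0.042 F press [1.  0.8] 0.6 w 29.9 gf 0.0 tilt [ 0. -0. -1.]
```

The fingers closed to 29.9 mm without meeting the strap, so the tips must be above it. I'll look again.

```bash
python3 - <<'E'
from plant import env,optics; import cv2, numpy as np
s=optics.snapshot("wrist"); b=optics.snapshot("scene")
a=s["color"][240:480,140:500,::-1]
b=b["color"][230:320,300:450,::-1]
a=cv2.resize(a,(480,320)); b=cv2.resize(b,(480,288),interpolation=cv2.INTER_CUBIC)
cv2.imwrite("pics/w3.png",np.vstack([a,b]))
print(s["intrinsics"])
E
```

```text
[[420.72880014   0.         318.50045558]
 [  0.         420.72880014 238.66217381]
 [  0.           0.           1.        ]]
```

View pics/w3.png

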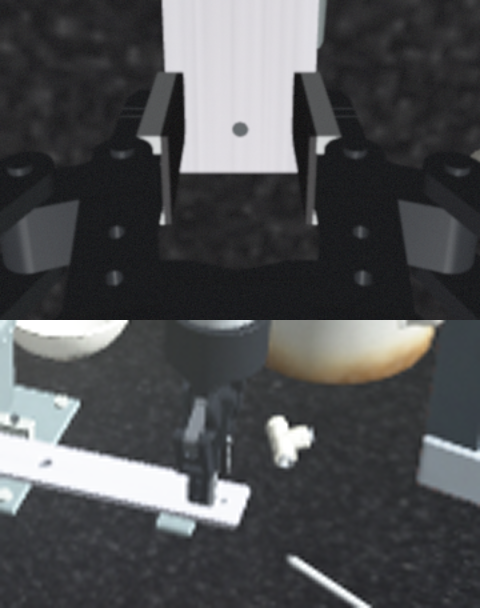

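The fingers have shut above the strap: the tips stand more than 15 mm behind the TCP at this opening. I'll open, go about 14 mm lower and close again.

Call:
apply_moves(plan="0 0 0 0 0 0 6;0 0 0 0 0 0 6.5;0 0 0 0 0 0 6.5;0 0 0 0 0 0 6.5;0 0 0.4 0 0 0 6.5;0 0 0.8 0 0 0 6.5;0 0 1.1 0 0 0 6.5;0 0 1.4 0 0 0 6.5;0 0 1.4 0 0 0 6.5")

```text
t: 3.63
position: [506.2, -212.3, -4.1]
orientation: [-0.001, 0.643, 0.766, -0.0]
force: [-0.5, 0.1, 0.3]
gripper_width: 65.3
grasp_force: 0.0
```

Call:
apply_moves(plan="0 0 0 0 0 0 5;0 0 0 0 0 0 4.2;0 0 0 0 0 0 4.0;0 0 0 0 0 0 4.0;0 0 0 0 0 0 4.0;0 0 0 0 0 0 4")

```text
t: 4.13
position: [506.9, -212.6, -3.0]
orientation: [0.0, 0.643, 0.766, 0.0]
force: [-0.5, -0.5, 1.4]
gripper_width: 42.7
grasp_force: 25.7
```

```bash
python3 - <<'E'
from h import *; from plant import env
st=env.get_state(); rep(st)
E
```

```text
t 4.13 press xy [  -0.8 -213.2] z -3.0 yaw-TH 0.042 F press [-0.5 -0.5] 1.4 w 42.7 gf 25.7 tilt [-0.  0. -1.]
```

Gripped: 42.7 mm opening, 25.7 N. Next I'll square it and slide it towards the punch, just clear of the fence.

Call:
apply_moves(plan="0.3 0 0 0 0 0.6 4;0.8 -0.03 0 0 0 1.2 4;1.4 -0.03 0 0 0 1.8 4;2.0 0 0 0 0 2.4 4;2.6 0.02 0 0 0 2.4 4;3.2 0.03 0 0 0 2.4 4;3.8 0.04 0 0 0 2.4 4;4.4 0.05 0 0 0 2.4 4;5 0.06 0 0 0 2.4 4;5 0.06 0 0 0 2.4 4")

```text
t: 4.97
position: [498.8, -161.7, -3.0]
orientation: [-0.0, 0.658, 0.753, 0.001]
force: [0.4, 1.2, 3.6]
gripper_width: 42.8
grasp_force: 25.9
```

```bash
python3 - <<'E'
from h import *; from plant import env,optics
st=env.get_state(); s=optics.snapshot("top"); rep(st)
np.savez("pics/t2.npz",**s)
a=s["color"][215:305,245:405,::-1]; cv2.imwrite("pics/c2.png",cv2.resize(a,None,fx=5,fy=5,interpolation=cv2.INTER_CUBIC))
E
```

```text
t 4.97 press xy [  -2.3 -161.7] z -3.0 yaw-TH 0.001 F press [0.5 1.1] 3.6 w 42.8 gf 25.9 tilt [ 0.001  0.    -1.   ]
```

View pics/c2.png

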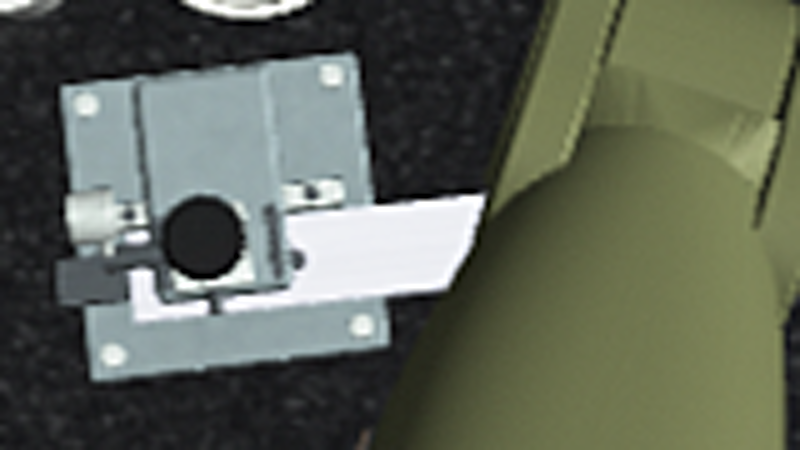

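The strap is square now, with its back edge close to the fence and the hole at crop (298,260), right of the arm. Next I'll check the head's y against the arm edges and compute the hole.

```bash
python3 - <<'E'
from h import *
s=dict(np.load("pics/t2.npz"))
f=lambda p,z:((cast(s,np.array(p)/5-.4+[245,215],z)[:,:2]-O)@RP).round(1).tolist()
print("arm edges z116",f([(268,65),(285,285),(135,78)],116))
g=s["color"][215:305,245:405].sum(2).astype(int)
m=(g<140).astype(np.uint8); n,l,st,c=cv2.connectedComponentsWithStats(m[35:65,28:55])
print(st[1:],c[1:])
for (cx,cy),ss in zip(c[1:],st[1:]):
    if ss[4]>100: print("knob",f([((cx+28+.4)*5,(cy+35+.4)*5)],180))
print("clamp screw",f([(215,303)],104),"strap corner",f([(132,322)],26),"hole",f([(298,260)],26),"fence",f([(285,205),(343,205)],30))
E
```

```text
arm edges z116 [[81.9, -30.7], [-20.2, -27.1], [82.9, 31.0]]
[[  4   5  17  16 208]
 [ 21  23   1   1   1]
 [ 13  24   1   1   1]] [[11.91346154 12.42307692]
 [21.         23.        ]
 [13.         24.        ]]
knob [[-0.5, 5.9]]
clamp screw [[-23.9, 6.1]] strap corner [[-23.6, 50.5]] hole [[-2.7, -33.8]] fence [[24.7, -30.5], [21.4, -58.8]]
```

Call:
apply_moves(plan="0.5 0.02 0 0 0 0 4;1 0.04 0 0 0 0 4;1.5 0.06 0 0 0 0 4;2 0.08 0 0 0 0 4;2.5 0.1 0 0 0 0 4;3.1 0.1 0 0 0 0 4;3.1 0.1 0 0 0 0 4;3.1 0.15 0 0 0 0 4;3.1 0.2 0 0 0 0 4;3.1 0.2 0 0 0 0 4")

```text
t: 5.85
position: [495.7, -131.1, -3.1]
orientation: [-0.001, 0.659, 0.752, 0.0]
force: [-1.9, -1.9, 9.5]
gripper_width: 42.6
grasp_force: 26.4
```

```bash
python3 - <<'E'
from h import *; from plant import env
rep(env.get_state())
E
```

```text
t 5.85 press xy [  -1.2 -131. ] z -3.1 yaw-TH 0.001 F press [-2.1 -1.7] 9.5 w 42.6 gf 26.4 tilt [ 0.002 -0.001 -1.   ]
```

Call:
apply_moves(plan="0 0 -0.05 0 0 0 4;0 0.05 -0.05 0 0 0 4;0 0.1 -0.05 0 0 0 4;0 0.1 -0.05 0 0 0 4")

```text
t: 6.18
position: [495.7, -131.0, -3.1]
orientation: [-0.002, 0.659, 0.752, -0.0]
force: [-5.3, -1.0, 7.0]
gripper_width: 42.3
grasp_force: 26.4
```

```bash
python3 - <<'E'
from h import *; from plant import env
rep(env.get_state())
E
```

```text
t 6.18 press xy [  -1.2 -130.9] z -3.1 yaw-TH 0.001 F press [-5.4 -0.3] 7.0 w 42.3 gf 26.4 tilt [ 0.002 -0.003 -1.   ]
```

The fence contact is felt at 5 N. I'll release the strap, rise straight up, then look.

Call:
apply_moves(plan="0 -0.1 0 0 0 0 4.6;0 -0.1 0 0 0 0 5.5;0 -0.1 0 0 0 0 6;0 -0.1 0 0 0 0 6;0 -0.1 -1 0 0 0 6;0 -0.1 -4 0 0 0 6;0 -0.1 -8 0 0 0 4;0 -0.1 -12 0 0 0 2;0 -0.1 -16 0 0 0 0;0 -0.1 -20 0 0 0 0")

```text
t: 7.02
position: [496.3, -132.0, 200.1]
orientation: [0.0, 0.659, 0.752, 0.0]
force: [1.4, -0.8, 0.3]
gripper_width: 11.9
grasp_force: 0.0
```

Call:
apply_moves(plan="0 0 -2.6 0 0 0 0;0 0 -2.6 0 0 0 0;3 0.05 -2.6 0 0 0 0;6 0.1 -2.6 0 0 0 0;9 0.1 -2.6 0 0 0 0;12 0.1 -2.6 0 0 0 0;13.6 0.1 -2.6 0 0 0 0;13.6 0.1 -2.6 0 0 0 0")

```text
t: 7.68
position: [478.9, 5.5, 223.5]
orientation: [-0.001, 0.657, 0.753, 0.0]
force: [0.9, 0.3, -0.4]
gripper_width: -0.1
grasp_force: 0.0
```

```bash
python3 - <<'E'
from h import *; from plant import env,optics
rep(env.get_state()); s=optics.snapshot("scene"); t=optics.snapshot("wrist")
np.savez("pics/s3.npz",**s)
a=s["color"][100:300,210:410,::-1]; b=t["color"][::2,::2,::-1]
cv2.imwrite("pics/s3.png",np.hstack([cv2.resize(a,(480,480),interpolation=cv2.INTER_CUBIC),cv2.copyMakeBorder(b,0,240,0,0,0)]))
E
```

```text
t 7.68 press xy [0.1 6.7] z 223.5 yaw-TH 0.004 F press [1.  0.2] -0.4 w -0.1 gf 0.0 tilt [ 0.001 -0.    -1.   ]
```

View pics/s3.png

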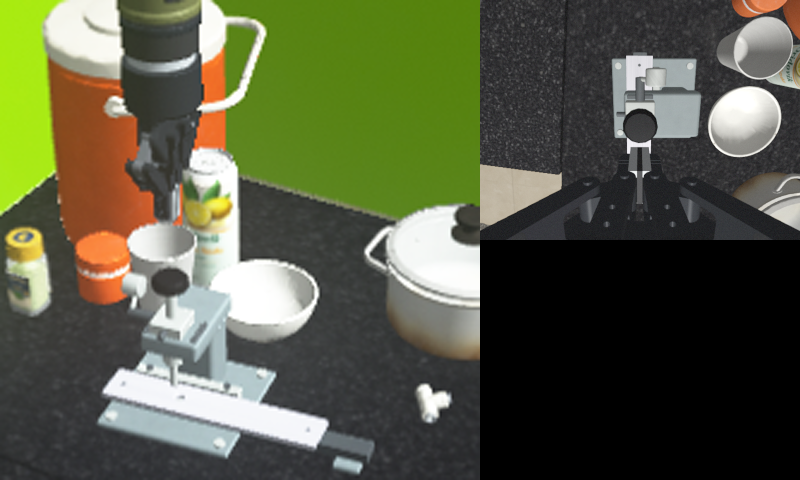

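The scene view shows the punch point at crop (174,385) and the strap hole at (181,397). The knob top is at (171,281), with the shut fingertips above it at (168,220). In the wrist view the knob is at full-frame pixel (320,252). I'll turn these into positions.

```bash
python3 - <<'E'
from h import *; from plant import env,optics
s=dict(np.load("pics/s3.npz"))
px=lambda p:np.array(p)/2.4-.3+[210,100]
f=lambda p,z:((cast(s,px(p),z)[:,:2]-O)@RP).round(1).tolist()
print("hole",f([(181,397)],26),"punch pt z40",f([(174,385)],40),"knobtop",f([(171,277),(171,281)],180),"strap corners",f([(103,390),(120,367),(327,424),(312,448)],26))
st=env.get_state()
for off in (0,10,20):
    X=st["position"]+[0,0,off]; c=cv2.projectPoints(X.reshape(1,3),cv2.Rodrigues(s["R"])[0],s["t"],s["intrinsics"],s["distortion"])[0].ravel()
    print(off,((c-[210,100]+.3)*2.4).round(1))
t=optics.snapshot("wrist"); g=t["color"].sum(2).astype(int)
m=(g[190:300,270:370]<150).astype(np.uint8); n,l,q,c=cv2.connectedComponentsWithStats(m)
for a,b in zip(q[1:],c[1:]):
    if a[4]>500: print(a,"knob wrist",b+[270,190],wcast(st["position"],st["orientation"],t,[b+[270,190]],180))
E
```

```text
hole [[-3.0, -5.6]] punch pt z40 [[-2.9, 2.1]] knobtop [[-4.9, -0.1], [-11.4, -2.9]] strap corners [[-22.3, 76.7], [20.4, 76.8], [11.0, -164.0], [-30.2, -162.0]]
0 [167.9 236.8]
10 [167.6 228.2]
20 [167.3 219.6]
[  16   26   84   84 1154] knob wrist [326.89341421 246.98266898] [[  5.   10.6 180. ]]
```

The shut fingertips appear about 20 mm above the nominal TCP, so I expect knob contact at TCP z≈160. I'll descend by feel.

Call:
apply_moves(plan="-0.1 0 2 0 0 0 0;-0.1 0 4 0 0 0 0;-0.1 0 5 0 0 0 0;-0.1 0 5.4 0 0 0 0;-0.1 0 5.6 0 0 0 0;-0.1 0 5.6 0 0 0 0")

```text
t: 8.33
position: [480.0, 1.3, 167.5]
orientation: [-0.0, 0.659, 0.752, -0.0]
force: [-0.9, 0.4, -0.6]
gripper_width: 0.1
grasp_force: 0.0
```

Call:
apply_moves(plan="0 0 0.1 0 0 0 0;0 0 0.2 0 0 0 0;0 0 0.3 0 0 0 0;0 0 0.3 0 0 0 0")

```text
t: 8.67
position: [480.1, 1.8, 164.6]
orientation: [0.0, 0.659, 0.752, 0.0]
force: [0.4, 0.1, -1.1]
gripper_width: -0.0
grasp_force: 0.0
```

Call:
apply_moves(plan="0 0 0.1 0 0 0 0;0 0 0.2 0 0 0 0;0 0 0.3 0 0 0 0;0 0 0.3 0 0 0 0")

```text
t: 9.0
position: [479.8, 1.8, 161.1]
orientation: [-0.0, 0.659, 0.752, -0.0]
force: [-0.3, -0.1, 0.0]
gripper_width: 0.1
grasp_force: 0.0
```

Call:
apply_moves(plan="0 0 0.1 0 0 0 0;0 0 0.2 0 0 0 0;0 0 0.3 0 0 0 0;0 0 0.3 0 0 0 0")

```text
t: 9.33
position: [479.7, 1.8, 158.1]
orientation: [-0.0, 0.659, 0.752, -0.0]
force: [-1.3, 0.1, -1.1]
gripper_width: 0.1
grasp_force: 0.0
```

Call:
apply_moves(plan="0 0 0.1 0 0 0 0;0 0 0.2 0 0 0 0;0 0 0.3 0 0 0 0;0 0 0.3 0 0 0 0;0 0 0.3 0 0 0 0")

```text
t: 9.75
position: [480.0, 1.7, 155.4]
orientation: [0.0, 0.659, 0.752, 0.0]
force: [-1.0, -0.3, 2.1]
gripper_width: -0.2
grasp_force: 1.0
```

```bash
python3 - <<'E'
from h import *; from plant import env,optics
for i in range(6):
    st=env.get_state(); s=optics.snapshot("scene"); print(st["force"].round(1))
rep(st)
c=s["color"][180:280,260:300].astype(int).sum(2)
# column through knob: print brightness profile
print(c[:, 20:23].mean(1).astype(int).tolist())
E
```

```text
[-1.  -0.3  2.1]
[ 0.6 -0.1  2.1]
[-0.8  0.1  2.2]
[-0.3  0.   2.4]
[-0.3 -0.   2.9]
[-0.9  1.2  2.2]
t 10.0 press xy [0.6 2.8] z 155.5 yaw-TH 0.0 F press [-0.7  1.3] 2.2 w 0.0 gf 1.2 tilt [-0.  0. -1.]
[224, 223, 217, 207, 194, 201, 211, 215, 215, 216, 211, 204, 185, 189, 211, 172, 168, 172, 184, 193, 206, 209, 223, 226, 225, 223, 210, 198, 194, 194, 195, 189, 196, 198, 189, 226, 293, 238, 191, 196, 185, 176, 174, 312, 506, 550, 546, 544, 539, 537, 534, 531, 588, 697, 727, 726, 696, 484, 391, 389, 419, 497, 492, 373, 311, 309, 303, 297, 317, 403, 467, 469, 473, 466, 506, 526, 528, 515, 480, 546, 624, 727, 746, 746, 746, 744, 741, 743, 744, 744, 710, 446, 389, 465, 568, 564, 562, 559, 565, 568]
```

Contact is at 2.2 N, TCP z≈156. I'll push down 10 mm, short of the strap.

Call:
apply_moves(plan="0 0 0.15 0 0 0 0;0 0 0.3 0 0 0 0;0 0 0.45 0 0 0 0;0 0 0.6 0 0 0 0;0 0 0.75 0 0 0 0;0 0 0.9 0 0 0 0;0 0 1 0 0 0 0;0 0 1 0 0 0 0;0 0 1 0 0 0 0")

```text
t: 10.8
position: [479.7, 1.7, 145.1]
orientation: [-0.0, 0.659, 0.752, -0.0]
force: [-0.7, 0.2, 0.6]
gripper_width: -0.3
grasp_force: 0.0
```

The force fell to about zero, so the weight seems to have tipped. I'll rise and check the knob height numerically.

Call:
apply_moves(plan="0 0 -1 0 0 0 0;0 0 -4 0 0 0 0;0 0 -7 0 0 0 0;-2 0 -8 0 0 0 0;-6 0 -8 0 0 0 2;-10 0 -8 0 0 0 4;-13.4 0 -8 0 0 0 6;-13.4 0 -8 0 0 0 6;-13.4 0 -8 0 0 0 6")

```text
t: 11.55
position: [497.7, -132.7, 226.0]
orientation: [0.0, 0.66, 0.751, 0.0]
force: [-0.4, 0.7, 0.4]
gripper_width: 59.2
grasp_force: 0.0
```

```bash
python3 - <<'E'
from h import *; from plant import env,optics
st=env.get_state(); s=optics.snapshot("scene"); rep(st); np.savez("pics/s4.npz",**s)
old=np.load("pics/s3.npz")["color"]
for n,im in (("old",old),("new",s["color"])):
    sub=im[205:245,265:300].astype(int).sum(2)<130
    r,c=np.nonzero(sub); print(n,"knob rows",r.min()+205,r.max()+205,"mean",r.mean()+205,c.mean()+265,len(r))
    h=im[255:275,275:295].astype(int).sum(2); print(h[:, 4:18:1].tolist() if 0 else "")
# strap shift check, top
t=optics.snapshot("top"); np.savez("pics/t4.npz",**t)
a=s["color"][200:300,240:380,::-1]; b=t["color"][225:295,245:345,::-1]
cv2.imwrite("pics/v4.png",np.vstack([cv2.resize(a,(560,300*560//420),interpolation=cv2.INTER_CUBIC)[:330],cv2.copyMakeBorder(cv2.resize(b,(380,266),interpolation=cv2.INTER_CUBIC),0,0,0,180,0)]))
E
```

```text
t 11.55 press xy [   0.5 -132.8] z 226.0 yaw-TH -0.003 F press [-0.3  0.7] 0.4 w 59.2 gf 0.0 tilt [-0.  0. -1.]Traceback (most recent call last):
  File "<stdin>", line 6, in <module>
    return umr_minimum(a, axis, None, out, keepdims, initial, where)
ValueError: zero-size array to reduction operation minimum which has no identity
```

```bash
python3 - <<'E'
from h import *; from plant import env,optics
s=dict(np.load("pics/s4.npz")); old=np.load("pics/s3.npz")["color"]
for n,im in (("old",old),("new",s["color"])):
    sub=im[200:245,265:300].astype(int).sum(2)<220
    k,l,q,c=cv2.connectedComponentsWithStats(sub.astype(np.uint8)); i=1+q[1:,4].argmax(); print(n,"knob",q[i],c[i]+[265,200])
t=optics.snapshot("top"); np.savez("pics/t4.npz",**t)
a=s["color"][200:300,240:380,::-1]; b=t["color"][225:295,245:345,::-1]
cv2.imwrite("pics/v4.png",np.vstack([cv2.resize(a,(560,400),interpolation=cv2.INTER_CUBIC)[:330],cv2.copyMakeBorder(cv2.resize(b,(380,266),interpolation=cv2.INTER_CUBIC),0,0,0,180,0)]))
E
```

```text
old knob [  8  12  15  11 130] [280.06923077 217.05384615]
new knob [  8  17  16  11 126] [280.35714286 221.76190476]
```

View pics/v4.png

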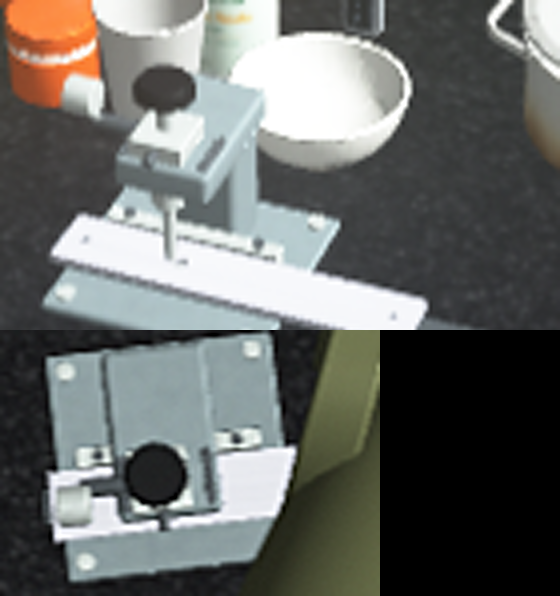

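The knob dropped 4.7 px, about 13–14 mm, so the point rides on the strap. In the crop the pin is at (169,255) with the hole at (183,262), still about 5–7 mm to the -y side. I'll regrip.

Call:
apply_moves(plan="0.1 -0.15 4 0 0 0 6.5;0.1 -0.15 8 0 0 0 6.5;0.1 -0.15 12 0 0 0 6.5;0.1 -0.15 16 0 0 0 6.5;0.1 -0.15 19 0 0 0 6.5;0.1 -0.15 21 0 0 0 6.5;0.1 -0.15 22.2 0 0 0 6.5;0.1 -0.15 22.8 0 0 0 6.5;0.1 -0.15 22.8 0 0 0 6.5;0.1 -0.15 22.8 0 0 0 6")

```text
t: 12.48
position: [496.4, -129.6, -2.0]
orientation: [0.0, 0.658, 0.753, 0.0]
force: [-0.1, 0.1, 0.2]
gripper_width: 60.2
grasp_force: 0.0
```

Call:
apply_moves(plan="0 0 0 0 0 0 5.2;0 0 0 0 0 0 4.6;0 0 0 0 0 0 4.2;0 0 0 0 0 0 4.0;0 0 0 0 0 0 4.0;0 0 0 0 0 0 4", grip_force=25)

```text
t: 12.98
position: [496.8, -130.5, -1.3]
orientation: [0.001, 0.659, 0.752, 0.001]
force: [-2.3, 0.4, 6.6]
gripper_width: 42.2
grasp_force: 24.4
```

```bash
python3 - <<'E'
from h import *; from plant import env
rep(env.get_state())
E
```

```text
t 12.98 press xy [-1.000e-01 -1.305e+02] z -1.3 yaw-TH 0.0 F press [-2.3  0.7] 6.6 w 42.2 gf 24.4 tilt [-0.     0.002 -1.   ]
```

Call:
apply_moves(plan="0.05 0 -0.04 0 0 0 4;0.1 0 -0.04 0 0 0 4;0.15 0 -0.04 0 0 0 4;0.2 0 -0.04 0 0 0 4;0.25 0 -0.04 0 0 0 4;0.3 0 -0.04 0 0 0 4;0.35 0 -0.04 0 0 0 4;0.4 0 -0.04 0 0 0 4;0.4 0 -0.04 0 0 0 4")

```text
t: 13.73
position: [497.0, -128.4, -1.2]
orientation: [0.002, 0.659, 0.752, -0.001]
force: [-0.3, -6.3, 5.0]
gripper_width: 42.4
grasp_force: 26.2
```

```bash
cat > k.py <<'E'
from h import *; from plant import env,optics
st=env.get_state(); rep(st); s=optics.snapshot("scene"); im=s["color"]
sub=im[205:245,265:296].astype(int).sum(2)<220
k,l,q,c=cv2.connectedComponentsWithStats(sub.astype(np.uint8)); i=1+q[1:,4].argmax(); print("knob",q[i],c[i]+[265,205],"(up 217.05, on strap 221.76, bottom ~224.5)")
np.savez("pics/last.npz",**s)
E
python3 k.py
```

```text
t 13.73 press xy [   0.3 -128.5] z -1.2 yaw-TH -0.001 F press [-1.1 -6.2] 5.0 w 42.4 gf 26.2 tilt [-0.005  0.002 -1.   ]
knob [  8  12  16  11 128] [280.46875   221.8515625] (up 217.05, on strap 221.76, bottom ~224.5)
```

Call:
apply_moves(plan="0 -0.02 -0.05 0 0 0 4;0.05 -0.02 -0.05 0 0 0 4;0.1 -0.02 -0.05 0 0 0 4;0.15 -0.02 -0.05 0 0 0 4;0.2 -0.02 -0.05 0 0 0 4;0.25 -0.02 -0.05 0 0 0 4;0.25 -0.02 -0.05 0 0 0 4")

```text
t: 14.37
position: [495.8, -124.3, -1.2]
orientation: [0.001, 0.659, 0.752, 0.0]
force: [0.2, -3.9, 6.3]
gripper_width: 42.0
grasp_force: 26.9
```

```bash
python3 k.py
```

```text
t 14.37 press xy [  -0.3 -124.3] z -1.2 yaw-TH 0.0 F press [-0.3 -3.9] 6.3 w 42.0 gf 26.9 tilt [-0.001  0.001 -1.   ]
knob [  9  14  15  12 125] [280.576 224.408] (up 217.05, on strap 221.76, bottom ~224.5)
```

The knob has fallen to 224.4 px, so the punch dropped in. I'll relax the push, release and rise.

Call:
apply_moves(plan="-0.05 0 -0.03 0 0 0 4;-0.1 0 -0.03 0 0 0 4;-0.1 0 -0.03 0 0 0 4.6;-0.1 0 -0.03 0 0 0 5.5;-0.1 0 -0.03 0 0 0 6.2;-0.1 0 -0.03 0 0 0 6.5;-0.1 0 -0.03 0 0 0 6.5;-0.1 0 -2 0 0 0 6.5;-0.1 0 -5 0 0 0 6.5;-0.1 0 -9 0 0 0 6.5")

```text
t: 15.25
position: [492.2, -124.0, 86.7]
orientation: [-0.003, 0.659, 0.752, -0.001]
force: [1.0, -1.0, 0.8]
gripper_width: 64.9
grasp_force: 0.0
```

Call:
apply_moves(plan="0 0 -4 0 0 0 6.5;-4 0 -8 0 0 0 6.5;-8 0 -10 0 0 0 6.5;-12 0 -12 0 0 0 6.5;-16 0 -12 0 0 0 6.5;-18 0 -12 0 0 0 6.5;-18 0 -12 0 0 0 6.5;-18 0 -12 0 0 0 6.5")

```text
t: 15.92
position: [518.5, -304.8, 207.7]
orientation: [-0.0, 0.66, 0.751, 0.0]
force: [0.0, 0.4, 0.1]
gripper_width: 64.7
grasp_force: 0.0
```

```bash
python3 k.py; python3 - <<'E'
from h import *; from plant import optics
s=dict(np.load("pics/last.npz")); t=optics.snapshot("top")
np.savez("pics/t5.npz",**t)
a=s["color"][200:300,240:380,::-1]; b=t["color"][215:305,245:405,::-1]
cv2.imwrite("pics/v5.png",np.vstack([cv2.resize(a,(480,343),interpolation=cv2.INTER_CUBIC)[:320],cv2.resize(b,(480,270),interpolation=cv2.INTER_CUBIC)]))
E
```

```text
t 15.92 press xy [  -1.5 -306.2] z 207.7 yaw-TH -0.003 F press [0.1 0.4] 0.1 w 64.7 gf 0.0 tilt [ 0.001 -0.    -1.   ]
knob [  9  14  14  11 104] [279.84615385 224.23076923] (up 217.05, on strap 221.76, bottom ~224.5)
```

View pics/v5.png

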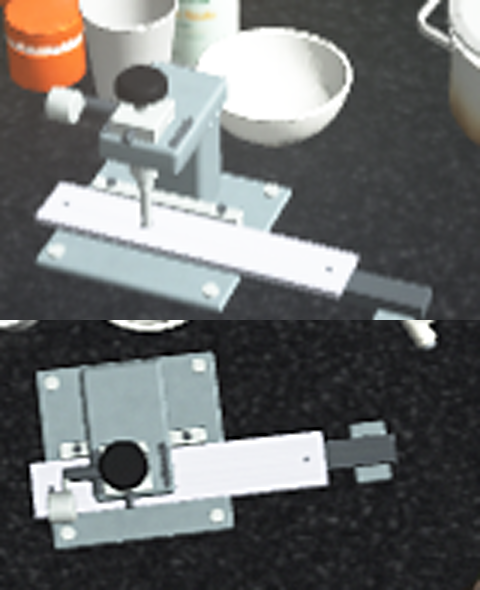

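The pin stands in the hole with none of the hole visible around it. The strap's edge slope (-0.106) matches the plate's (-0.108). The knob is 7.2 px down, about 22 mm, and the gripper is clear, so I'm handing in.

```bash
python3 -c "
from plant import env
print(env.close_job())"
```

```text
the job is handed in; nothing more can be done
None
```

I handed the job in at about 16 s: the punch had dropped through the strap's large hole to about the bottom of its stroke (about 22 mm by the camera), the strap looked flat and square with the fence, and the gripper was clear; the hand-in gave no verdict.

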